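# Seat a ring mandrel in the spindle taper of an indexing head

## Robot

A 6-joint arm with a two-finger parallel gripper is mounted at the origin on the work surface. World frame = base frame: x ahead of the robot, y to its left, z up, the work surface at z = 0. Lengths are in m, angles in degrees, forces in N, time in s.
With the tool pointing down it reaches from about 0.375 to 0.9 m from the base axis. Payload 3.1 kg.
Tool frame: the origin (TCP) lies on the centre line of the jaws, within the pads' length; the fingertips stand 19 mm ahead of it and the grasp point (between the pads) is the TCP; x points along the fingers, y is the direction in which the jaws open and shut, and the axes are right-handed (so a half turn about x gives the same grasp; the last joint's range is limited). The gripper opens to 87 mm and grips with 3 to 60 N. Pads are 19 mm wide; open, the fingers measure 117 mm over their backs; the gripper's body (75 mm by 190 mm) begins 51 mm behind the grasp point.
Start: joints at [-80.071, 30.224, 82.088, -0, 67.689, -10.227], TCP at [0.215, -0.587, 0.242] pointing down, gripper open.
Joint ranges: [-176.69, 176.69], [-43.24, 126.21], [12.49, 139.97], [-82, 262], [0, 151.66], [-163.58, 163.58]. Speed limits (degrees/s): [159.86, 159.86, 180, 180, 180, 180].

## Interface

Orientations are given as [roll, pitch, yaw] about the fixed x, y, z axes, in that order (R = Rz(yaw) Ry(pitch) Rx(roll)).
In Python, from bench import get_state, viewer, r gives the robot as it stands.
- The arm moves only by the tool apply_moves, never from a script. Its argument "increments" is a list of rows, each a list of 3 entries, a list of its own where there are three numbers: the shift along the world's x, y, z in mm, then the turn, a rotation vector about the world's x, y, z in rad, then the closure in counts, from 0 (fully open) to 255 (shut). In form: [[[tx, ty, tz], [rx, ry, rz], gripper], ...]. A call has 1 to 5 rows; each row shifts and turns the commanded pose from where the row before left it; what a row does not reach is not made up. A row lasts 1/8 s, in which the tool goes at most 62.5 mm and 10.7 degrees, less where a joint would pass 70% of its speed; a pose out of reach is approached as far as the arm can. A call with a gripper value outside its range is refused whole. The fingers move at their own pace and stop on an object; the grip force is fixed at half the most. Time passes only in rows, so rows that do not move let the fingers close. It gives the time, the measured TCP pose, the force and the opening at its end, in the units of the state.
- get_state(): the state, without advancing time (a new reading comes with each control period).
- viewer.get_image(name): name is "scene" or "top" or "wrist"; returns the picture (420x560x3 uint8, red, green, blue); there is no depth.
- viewer.calibration(name): a dict with "fx", "fy", "cx", "cy" (pixels), "extrinsics" (4x4, takes a point from camera to world coordinates); the wrist camera has in their place "hand_eye" (4x4, takes a point from camera to tool coordinates, whose origin is the TCP and whose axes are the tool frame's). Camera axes: x right, y down, z forward; pixel columns grow to the right and rows downward; lengths in m; the calibration is good to about 2 mm. A picture is of the moment at which its call begins: read the wrist's pose just before it. calibration takes no time and is no camera call.
- r.job_done(): hands the job in, once; it reports no verdict.
The state is a dict: "clock": time; "q": joint angles; "qvel": joint speeds; "effort": joint torques, N m; "position": TCP position; "eef_rot": TCP orientation; "ft_force": force on the tool from outside, world axes, zero at the start; "moment": the same for the moment, N m; "opening": finger opening in m.
Only numpy, scipy, OpenCV 4.12 (cv2) and the standard library are available. Lean on these libraries where they do the work, as an engineer would, in place of code of your own. Each camera call takes 0.05 s, during which the arm holds its last target. There are 200 camera calls.

## Task

Take the ring mandrel (the taper-shank tool with two flats and a gold ring on top) out of the wooden rack and seat it in the upright spindle of the indexing head, the slots of its collar over the spindle's two dogs: feel for the dogs, do not force it, and press until the collar sits fully home on the spindle face. Then turn it clockwise, seen from above, so that the dogs carry the spindle round to its stop, and let go; leave the drill chuck and the other things on the bench alone.

Things in the scene. Friction and masses are not known exactly. Their poses are not given: they have to be found in the camera images.
- mandrel: Ring mandrel, bare steel, about 0.55 kg, stands upright. Origin: centre of its collar's underside; z up, x through its two slots. Below: taper shank d 32 to 18 mm over 48 mm, then a stud, tip 61.5 mm down. Collar d 50, 12 mm thick, slots 12 wide cut right through it, open at the rim. Above, z 12 to 48: a block with flats 20 apart in y (grip here, z 35), 26 long in x. Gold ring d 20; top at z 66.
- head: Indexing head, fixed: grey base 150 x 140 mm, origin under its centre, z up, the spindle upright on this axis. The spindle's angle is not measured: at the start the line through its two dogs stands 0.3 to 1.4 rad counterclockwise (from above) of the head's x axis. Its brake drags: 0.3 N m turns it. At its clockwise stop the mandrel's slots, driven against the dogs, lie along x; do not wrench.
- socket (a point): Centre of the spindle face, on which the collar's underside sits when home; 100 mm above the bench, axes as the head's. Taper mouth d 33 mm. On the face two dogs, opposite, 18 to 27 mm from the centre, 10 wide (9 on top), 8 mm high; off the slots the collar rides on them. From 7 mm above home spring balls resist the stud (5 to 15 N with its weight), then draw it in. Push under 25 N.
- rack: Wooden rack block, fixed, 100 x 212 x 80 mm; origin under its centre, z up. Two holes d 37 mm right through, at y -53 and +53 mm, hold the mandrel and the drill chuck in either order, hanging by their collars on its top.
- chuck: Drill chuck on the same taper shank and collar, in the other hole of the rack; round, d 37 mm, above the collar with three jaws on top, which is 67 mm above its origin (centre of the collar's underside). Leave it alone.
- doming_block: Steel doming block, a 56 mm cube with round hollows, loose on the bench; origin under its centre. Leave it alone.
- hammer: Goldsmith's hammer, 250 mm, lying along its x axis, 30 mm high, dark wooden handle; origin under its middle. Leave it alone.
- dish: White crucible dish, d 72 mm, 26 mm high, loose on the bench; origin under its centre. Leave it alone.
There are look-alikes about, which are no part of the job. What is shaped like the mandrel but blue is not meant.

How it is judged (in metres and radians):
On the way, in this order (a step that is already met when the one before it is completed fails the run):
1. the mandrel stands fully home in the spindle, its slots over the dogs (z of mandrel in the frame of socket below 0.0015 m and horizontal distance between mandrel and socket below 0.003 m and angle between mandrel's own z axis and vertical below 0.05 rad), for 0.2 s.
2. still home, it has been turned until the spindle is at its stop (angle between the x axis of mandrel and the x axis of head, either way round below 0.1 rad and z of mandrel in the frame of socket below 0.0015 m), for 0.2 s.
At the end, for the whole second after the job is handed in: The mandrel stands released and at rest in the spindle: collar underside within 1.5 mm of the spindle face, within 3 mm of its centre, upright within 0.05 rad, slots over the dogs and, the spindle being at its stop, along the head's x axis within 0.1 rad (all of step 2 and horizontal distance between mandrel and socket below 0.003 m and angle between mandrel's own z axis and vertical below 0.05 rad and linear speed of mandrel below 0.01 m/s); the robot touches nothing.
It fails at once if the mandrel is forced against the head with more than 65 N, all its contacts added up (contact force between mandrel and head above 65 N).
It fails at once if the collar, not yet over the dogs, is pressed on them with more than 35 N (z of mandrel in the frame of socket above 0.0075 m and contact force between mandrel and head above 35 N).
It fails at once if the drill chuck, doming block, hammer or dish is shifted by more than 20 mm (distance of any of chuck, doming_block, hammer, dish from where it was at the start of the episode above 0.02 m).
It also fails if it takes over 72 s, if anything falls off the work surface, if the arm or the gripper's body presses on something with over 40 N, if the wrist force passes 120 N, or if a joint passes its speed limit or range.

## Working session

There is one attempt and no reset: what is moved stays moved. The work goes in short steps, Python scripts to look and compute and a tool call to move; the robot and the scene stay as the last step left them, time stands still between calls to the robot, and variables do not carry over. Pictures are saved under pics/ and viewed, about 8 in all and at most 12, crops included, and the job is handed in when it is done.

Besides the shell and the picture viewer there is one more tool, called as name(argument=value, ...), one argument or row to a line, values as JSON. apply_moves: Moves the arm, as the interface text tells. Its arguments: {"type":"object","properties":{"increments":{"type":"array","items":{"type":"array"}}},"required":["increments"]}

```bash
mkdir -p pics; ls; cat > h.py <<'E'
import numpy as np, cv2
from bench import get_state, viewer, r
def ray(name,u,v,z,K=None,T=None):
    c=viewer.calibration(name)
    if T is None: T=np.array(c["extrinsics"])
    d=T[:3,:3]@np.array([(u-c["cx"])/c["fx"],(v-c["cy"])/c["fy"],1.])
    o=T[:3,3]; return o+d*(z-o[2])/d[2]
def proj(name,p,T=None):
    c=viewer.calibration(name)
    if T is None: T=np.array(c["extrinsics"])
    q=np.linalg.inv(T)@np.append(p,1.); return np.array([c["fx"]*q[0]/q[2]+c["cx"],c["fy"]*q[1]/q[2]+c["cy"]])
E
python3 - <<'E'
from h import *
for n in("top","scene"):
    im=viewer.get_image(n); cv2.imwrite(f"pics/{n}0.png",im[:,:,::-1]); c=viewer.calibration(n); print(n,c)
print(viewer.calibration("wrist")); print(get_state())
E
```

```text
pics
top {'fx': 446.4504612803852, 'fy': 446.4504612803852, 'cx': 280.65167508570914, 'cy': 199.82428158277517, 'extrinsics': array([[ 0.02108764, -0.9867945 ,  0.16059866,  0.4261041 ],
       [-0.99923024, -0.02611724, -0.02927131, -0.05402991],
       [ 0.03307916, -0.15985777, -0.98658566,  1.12773074],
       [ 0.        ,  0.        ,  0.        ,  1.        ]])}
scene {'fx': 425.40965195474627, 'fy': 425.40965195474627, 'cx': 275.3093282648436, 'cy': 210.2526297625628, 'extrinsics': array([[-0.84526674,  0.42426563, -0.32484275,  0.93319633],
       [ 0.53418657,  0.65615355, -0.53301709,  0.47861054],
       [-0.01299411, -0.62406826, -0.78126178,  0.86090297],
       [ 0.        ,  0.        ,  0.        ,  1.        ]])}
{'fx': 292.92808060022486, 'fy': 292.92808060022486, 'cx': 276.25580035875055, 'cy': 210.8113310989527, 'hand_eye': array([[-7.91430244e-05, -2.50313236e-01,  9.68164902e-01,
        -1.43507805e-01],
       [ 9.99999947e-01,  2.87158167e-04,  1.55988417e-04,
        -5.49795411e-04],
       [-3.17062425e-04,  9.68164863e-01,  2.50313200e-01,
        -6.71702287e-02],
       [ 0.00000000e+00,  0.00000000e+00,  0.00000000e+00,
         1.00000000e+00]])}
{'clock': 0.1, 'q': array([-8.00711622e+01,  3.02727571e+01,  8.21503014e+01,  2.12184830e-03,
        6.76878513e+01, -1.02261063e+01]), 'qvel': array([ 0.00677688, -0.11915948, -0.25064444,  0.06316551,  0.08177502,
        0.01096475]), 'effort': array([-2.66218003e-04, -4.40987384e+01, -1.77151036e+01,  6.34164736e-02,
        5.33973263e-02, -5.13895964e-05]), 'position': array([ 0.21528992, -0.58608495,  0.24067193]), 'eef_rot': array([-101.23926783,   89.88907291,   98.91486883]), 'ft_force': array([0.00434677, 0.25404379, 0.64869189]), 'moment': array([-0.00222096, -0.01047092,  0.01598158]), 'opening': 0.08669485944562488}
```

View pics/top0.png

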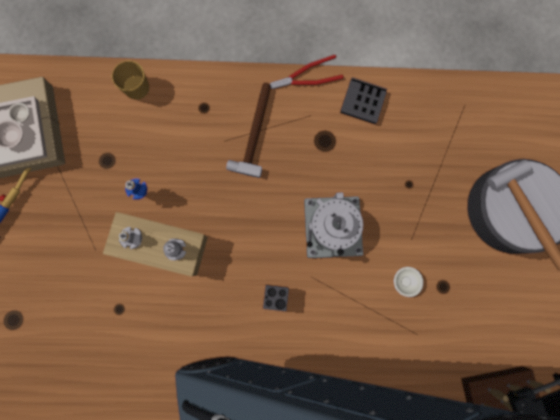

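View pics/scene0.png

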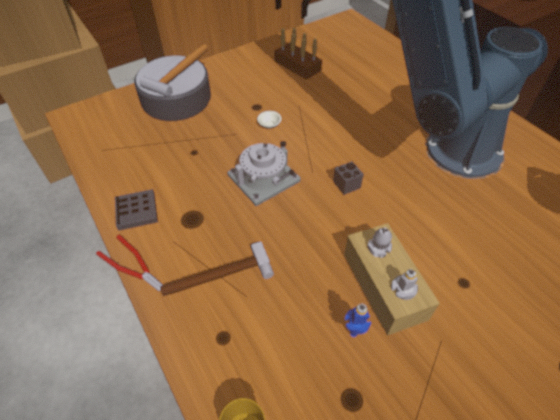

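The top view shows the rack at (155,245), with tools at (130,238) and (175,249), and the indexing head at (337,225). I'll zoom in on both.

```bash
python3 - <<'E'
from h import *
t=cv2.imread("pics/top0.png");s=cv2.imread("pics/scene0.png")
f=lambda i,x,y,w,h:cv2.resize(i[y:y+h,x:x+w],(400,300),interpolation=cv2.INTER_CUBIC)
cv2.imwrite("pics/m1.png",np.vstack([np.hstack([f(t,95,205,120,90),f(t,285,185,100,75)]),np.hstack([f(s,335,215,120,90),f(s,215,135,100,75)])]))
for n,u,v,z in [("top",130,238,.13),("top",175,249,.13),("top",337,223,.1),("scene",405,283,.13),("scene",380,240,.13),("scene",262,155,.1),("top",107,255,.08),("top",116,213,.08),("top",204,236,.08),("top",194,275,.08)]: print(n,u,v,ray(n,u,v,z).round(4))
E
```

```text
top 130 238 [0.4943 0.2475 0.13  ]
top 175 249 [0.4724 0.1474 0.13  ]
top 337 223 [ 0.5423 -0.2166  0.1   ]
scene 405 283 [0.5153 0.2672 0.13  ]
scene 380 240 [0.4891 0.1647 0.13  ]
scene 262 155 [ 0.5488 -0.2118  0.1   ]
top 107 255 [0.4574 0.3121 0.08  ]
top 116 213 [0.5553 0.2994 0.08  ]
top 204 236 [0.5064 0.0921 0.08  ]
top 194 275 [0.4162 0.1106 0.08  ]
```

View pics/m1.png

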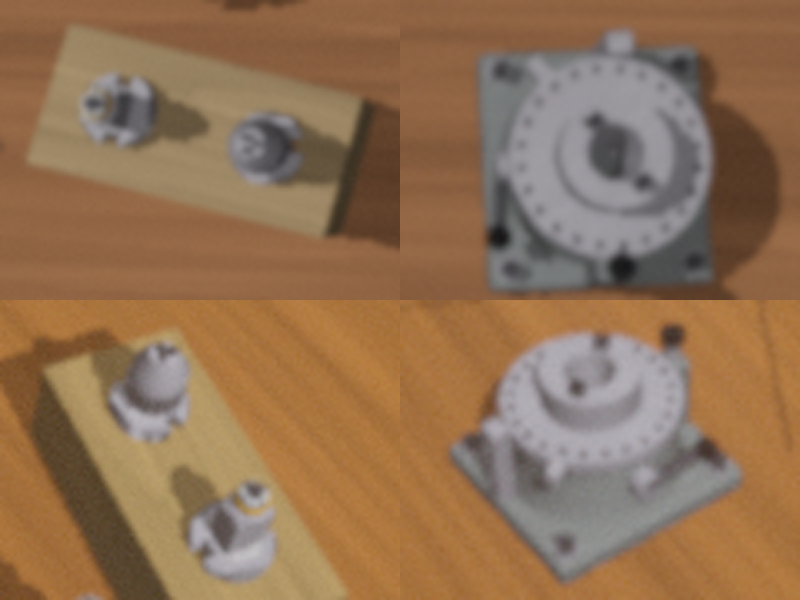

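The mandrel (flats, gold ring) is in the rack hole at about (0.495, 0.25). The dogs are the two dark marks on the spindle face, about 37° CCW of world x. Next I'll fly over the head for a wrist view.

apply_moves(
  increments=[
    [[41,46,0],[0,0,0],0],
    [[41,46,0],[0,0,0],0],
    [[41,46,0],[0,0,0],0],
    [[41,46,0],[0,0,0],0],
  ],
)

```text
clock: 0.6
position: [0.3803, -0.401, 0.2412]
eef_rot: [-93.4, 90.0, 106.7]
ft_force: [0.7, 0.2, -0.4]
opening: 0.0869
```

apply_moves(
  increments=[
    [[41,46,0],[0,0,0],0],
    [[41,46,0],[0,0,0],0],
    [[41,46,0],[0,0,0],0],
    [[41,46,0],[0,0,0],0],
    [[0,0,0],[0,0,0],0],
  ],
)

```text
clock: 1.23
position: [0.5455, -0.2148, 0.2411]
eef_rot: [-123.2, 89.9, 77.3]
ft_force: [-0.6, -0.2, -0.1]
opening: 0.0872
```

```bash
cat >> h.py <<'E'
from scipy.spatial.transform import Rotation as Ro
def tool():
    s=get_state(); T=np.eye(4); T[:3,:3]=Ro.from_euler("xyz",s["eef_rot"],degrees=True).as_matrix(); T[:3,3]=s["position"]; return T
def snap(fn):
    T=tool(); im=viewer.get_image("wrist"); cv2.imwrite(f"pics/{fn}.png",im[:,:,::-1]); np.save(f"pics/{fn}.npy",T@np.array(viewer.calibration("wrist")["hand_eye"])); return im[:,:,::-1]
E
python3 - <<'E'
from h import *
snap("w1"); print(tool().round(3), get_state()["clock"],get_state()["q"])
E
```

```text
[[-0.001  0.349 -0.937  0.544]
 [ 0.    -0.937 -0.349 -0.217]
 [-1.    -0.001  0.001  0.241]
 [ 0.     0.     0.     1.   ]] 1.275 [-3.26355400e+01  2.72317851e+01  8.78824057e+01 -2.29047439e-02
  6.49487614e+01  3.69656399e+01]
```

View pics/w1.png

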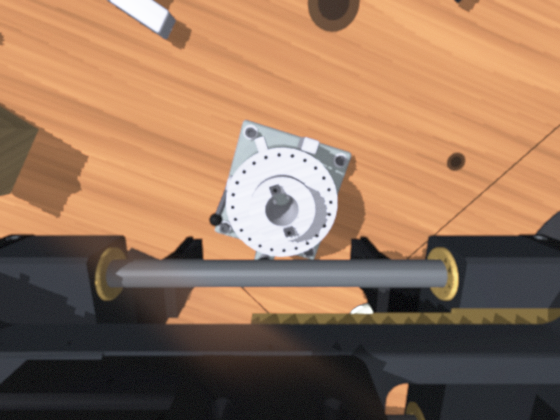

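Head seen from the wrist camera: bore at (281,208), dogs near (276,191) and (291,232). Now over to the mandrel.

apply_moves(
  increments=[
    [[-6,58,0],[0,0,0],0],
    [[-6,58,0],[0,0,0],0],
    [[-6,58,0],[0,0,0],0],
    [[-6,58,0],[0,0,0],0],
  ],
)

```text
clock: 1.78
position: [0.5186, 0.0131, 0.2414]
eef_rot: [26.1, 90.0, -133.9]
ft_force: [0.3, 1.4, -0.6]
opening: 0.0867
```

apply_moves(
  increments=[
    [[-6,58,0],[0,0,0],0],
    [[-6,58,0],[0,0,0],0],
    [[-6,58,0],[0,0,0],0],
    [[-6,58,0],[0,0,0],0],
    [[0,0,0],[0,0,0],0],
  ],
)

```text
clock: 2.4
position: [0.4947, 0.2472, 0.2414]
eef_rot: [-60.5, 90.0, 139.9]
ft_force: [0.1, 0.2, -0.6]
opening: 0.087
```

```bash

python3 - <<'E'
from h import *
b=snap("w2"); print(tool().round(3), get_state()["q"])
T=np.load("pics/w2.npy"); u,v=proj("wrist",[.495,.252,.11],T).astype(int); print(u,v)
a=cv2.imread("pics/w1.png")
x,y=max(u-60,0),max(v-60,0)
x0,y0=215,135
f=lambda i:cv2.resize(i,(0,0),fx=4 if 0 else 3.3,fy=3.3,interpolation=cv2.INTER_CUBIC)
A=f(a[y0:y0+120,x0:x0+120]);B=f(b[y:y+120,x:x+120]);print("B origin",x,y,A.shape,B.shape)
h=min(A.shape[0],B.shape[0]);cv2.imwrite("pics/m2.png",np.hstack([A[:h],B[:h]]))
E
```

```text
[[-0.001  0.346 -0.938  0.495]
 [-0.001 -0.938 -0.346  0.245]
 [-1.     0.001  0.001  0.241]
 [ 0.     0.     0.     1.   ]] [ 1.47927338e+01  2.46779705e+01  9.25752564e+01 -5.30296720e-02
  6.27945078e+01  8.45468148e+01]
272 204
B origin 212 144 (396, 396, 3) (396, 396, 3)
```

View pics/m2.png

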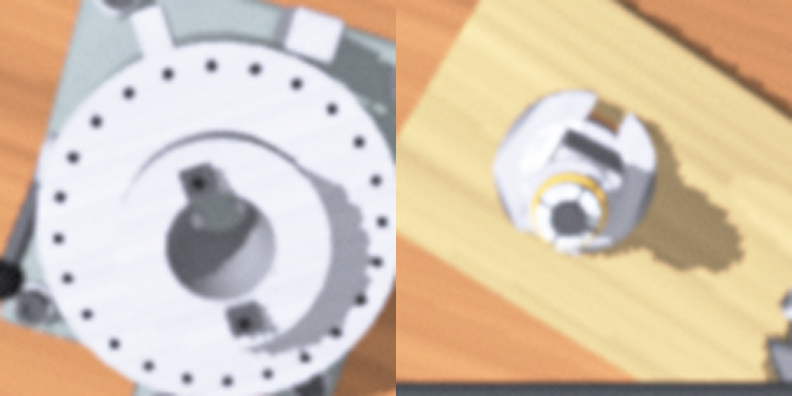

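```bash
cat > m.py <<'E'
from h import *
from scipy.optimize import least_squares
T1=np.load("pics/w1.npy");T2=np.load("pics/w2.npy")
A=lambda x,y,z:ray("wrist",215+x/3.3,135+y/3.3,z,T=T1)[:2]
B=lambda x,y,z:ray("wrist",212+(x-396)/3.3,144+y/3.3,z,T=T2)[:2]
def circ(P,R=None):
    P=np.array(P); s=least_squares(lambda c:np.hypot(*(P-c[:2]).T)-c[2],[*P.mean(0),.02]).x; return s
print("bore",circ([A(x,y,.1) for x,y in[(166,245),(180,283),(220,300),(262,283),(275,245),(180,208),(258,208)]]))
print("face r=?",circ([A(x,y,.1) for x,y in[(330,240),(325,205),(300,162),(270,143),(220,132),(180,142)]]))
d=[A(198,181,.108),A(245,320,.108)];print("dogs",d,np.mean(d,0),np.linalg.norm(d[0]-d[1]),np.degrees(np.arctan2(*(d[0]-d[1])[::-1])))
print("collar",circ([B(x,y,.092) for x,y in[(494,165),(502,200),(520,107),(560,91),(655,165),(648,205),(638,125)]]))
print("ring top",B(569,216,.146)," slot rim",B(613,104,.092)," slot inner",B(603,124,.092))
# base corners from top image z?
E
python3 m.py; python3 - <<'E'
import cv2
from h import *
# head yaw from base edges in top view
t=cv2.imread("pics/top0.png")
hs=cv2.cvtColor(t,cv2.COLOR_BGR2HSV)[185:265,295:375]
m=((hs[...,0]>60)&(hs[...,0]<110)&(hs[...,1]>15)).astype("uint8")*255
c=max(cv2.findContours(m,0,2)[0],key=cv2.contourArea); q=cv2.boxPoints(cv2.minAreaRect(c))+[295,185]
p=np.array([ray("top",*k,.02)[:2] for k in q]);print(p.mean(0));
for i in range(4): e=p[(i+1)%4]-p[i];print(np.linalg.norm(e),np.degrees(np.arctan2(e[1],e[0])))
E
```

```text
bore [ 0.54210349 -0.2212824   0.01679599]
face r=? [ 0.54521092 -0.22132308  0.03208555]
dogs [array([ 0.56023476, -0.20732102]), array([ 0.52544367, -0.23543371])] [ 0.54283921 -0.22137736] 0.04472967522322264 38.93969279095815
collar [0.49776525 0.26002178 0.02487039]
ring top [0.49718106 0.25928817]  slot rim [0.52119237 0.25600352]  slot inner [0.5144038 0.2567257]
[ 0.48195004 -0.24429499]
0.0 0.0
0.0 0.0
0.0 0.0
0.0 0.0
```

apply_moves(
  increments=[
    [[1,5,0],[0,0,-0.173],110],
    [[1,5,0],[0,0,-0.173],110],
    [[1,5,0],[0,0,-0.173],110],
    [[0,0,-30],[0,0,0],110],
    [[0,0,-30],[0,0,0],110],
  ],
)

```text
clock: 3.08
position: [0.4994, 0.2574, 0.1812]
eef_rot: [156.5, 89.9, -33.2]
ft_force: [-0.2, 0.5, -0.4]
opening: 0.0511
```

```bash

python3 - <<'E'
from h import *
b=snap("w3"); T=tool(); print(T.round(4), get_state()["opening"])
C=np.load("pics/w3.npy"); u,v=proj("wrist",[.498,.26,.11],C).astype(int); print(u,v)
x,y=u-80,v-60
o=cv2.resize(b[y:y+120,x:x+160],(800,600),interpolation=cv2.INTER_CUBIC)
# predicted axis points: grasp-axis at collar top & block top
for z,c in((.092,(0,0,255)),(.128,(0,255,0))):
    for k in(-25,0,25):
        p=T[:3,3]+T[:3,2]*k/1000; p[2]=z; q=(proj("wrist",p,C)-[x,y])*5; cv2.circle(o,tuple(q.astype(int).tolist()),4,c,-1)
cv2.imwrite("pics/m3.png",o);print(x,y)
E
```

```text
[[-0.0073 -0.1701 -0.9854  0.4966]
 [-0.003  -0.9854  0.1701  0.2565]
 [-1.      0.0042  0.0067  0.1771]
 [ 0.      0.      0.      1.    ]] 0.050489392904186595
273 227
193 167
```

View pics/m3.png

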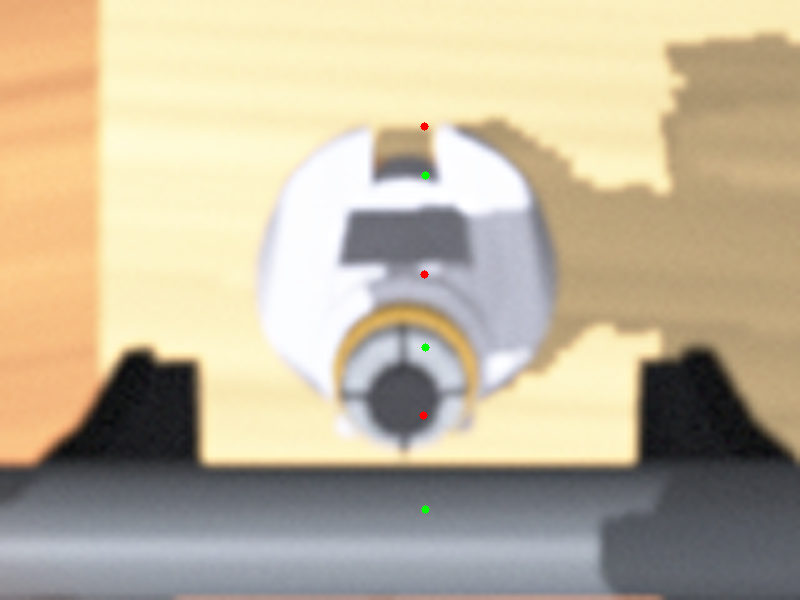

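The slot and block are square to the jaws. The centre is 3.3 mm off in y, which matches the lag behind the commanded target. Descend and grip.

apply_moves(
  increments=[
    [[0,0,0],[0,0,0],110],
    [[0,0,-30],[0,0,0],110],
    [[0,0,-30],[0,0,0],110],
    [[0,0,-6],[0,0,0],110],
    [[0,0,0],[0,0,0],110],
  ],
)

```text
clock: 3.75
position: [0.4994, 0.26, 0.1165]
eef_rot: [-158.0, 89.9, 12.4]
ft_force: [-0.5, 0.2, 0.4]
opening: 0.0493
```

apply_moves(
  increments=[
    [[0,0,0],[0,0,0],255],
    [[0,0,0],[0,0,0],255],
    [[0,0,0],[0,0,0],255],
    [[0,0,0],[0,0,0],255],
    [[0,0,0],[0,0,0],255],
  ],
)

```text
clock: 4.38
position: [0.4984, 0.2602, 0.1159]
eef_rot: [116.0, 90.0, -73.5]
ft_force: [-0.3, -0.9, 3.9]
opening: 0.0195
```

apply_moves(
  increments=[
    [[0,0,15],[0,0,0],255],
    [[0,0,35],[0,0,0],255],
    [[0,0,50],[0,0,0],255],
    [[0,0,50],[0,0,0],255],
    [[0,0,0],[0,0,0],255],
  ],
)

```text
clock: 5.0
position: [0.5008, 0.2613, 0.2699]
eef_rot: [-152.4, 89.4, 18.0]
ft_force: [0.4, -0.3, -6.2]
opening: 0.0198
```

```bash

python3 - <<'E'
from h import *
for i in range(3):
    b=snap("w4"); s=get_state(); T=tool(); print(T.round(4).tolist(), s["opening"],s["ft_force"],s["q"])
C=np.load("pics/w4.npy"); print(proj("wrist",T[:3,3]+[0,0,-.023],C),proj("wrist",T[:3,3]+[0,0,.031],C))
cv2.imwrite("pics/m4.png",b[150:420,140:420])
E
```

```text
[[0.003, -0.1663, -0.9861, 0.4987], [0.0011, -0.9861, 0.1664, 0.2606], [-1.0, -0.0016, -0.0028, 0.267], [0.0, 0.0, 0.0, 1.0]] 0.01978707593080561 [-0.39276579 -0.15016886 -5.77053323] [1.62041934e+01 2.36402256e+01 8.96036602e+01 1.50179240e-02
 6.65714035e+01 1.15773890e+02]
[[-0.002, -0.1664, -0.9861, 0.4972], [-0.0004, -0.9861, 0.1664, 0.2601], [-1.0, 0.0007, 0.0019, 0.2649], [0.0, 0.0, 0.0, 1.0]] 0.01987579224024766 [ 0.25541123  0.15862569 -5.72114123] [1.61980121e+01 2.37643583e+01 8.97588882e+01 1.05147687e-02
 6.65926852e+01 1.15774114e+02]
[[-0.0047, -0.1664, -0.986, 0.4965], [-0.0012, -0.986, 0.1665, 0.2598], [-1.0, 0.002, 0.0044, 0.2637], [0.0, 0.0, 0.0, 1.0]] 0.019487429740164666 [-0.24499615  0.11840868 -6.0527759 ] [1.61949494e+01 2.38479668e+01 8.98329313e+01 9.00483405e-03
 6.65978760e+01 1.15773052e+02]
[276.80549898 249.19932332] [277.15846519 296.37447023]
```

View pics/m4.png

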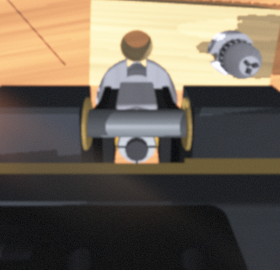

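Mandrel held upright: opening 19.8 mm, about 5.8 N of weight. Carry it over to the head, turning +48.5° on the way.

apply_moves(
  increments=[
    [[5.5,-60,0],[0,0,0.106],255],
    [[5.5,-60,0],[0,0,0.106],255],
    [[5.5,-60,0],[0,0,0.106],255],
    [[5.5,-60,0],[0,0,0.106],255],
  ],
)

```text
clock: 5.65
position: [0.5187, 0.0189, 0.2629]
eef_rot: [-27.4, 89.7, 167.6]
ft_force: [1.0, -0.5, -5.0]
opening: 0.0197
```

apply_moves(
  increments=[
    [[5.5,-60,0],[0,0,0.106],255],
    [[5.5,-60,0],[0,0,0.106],255],
    [[5.5,-60,0],[0,0,0.106],255],
    [[5.5,-61,0],[0,0,0.106],255],
    [[0,0,0],[0,0,0],255],
  ],
)

```text
clock: 6.28
position: [0.5418, -0.2256, 0.2626]
eef_rot: [-37.0, 89.8, -178.3]
ft_force: [0.5, 0.4, -5.9]
opening: 0.0202
```

apply_moves(
  increments=[
    [[0,0,-20],[0,0,0],255],
    [[0,0,-20],[0,0,0],255],
    [[0,0,0],[0,0,0],255],
  ],
)

```text
clock: 6.65
position: [0.5397, -0.2184, 0.2216]
eef_rot: [-73.4, 89.4, 145.6]
ft_force: [-1.0, 1.0, -5.5]
opening: 0.0199
```

```bash

python3 - <<'E'
from h import *
for n in("top","scene"): im=viewer.get_image(n); cv2.imwrite(f"pics/{n}1.png",im[:,:,::-1])
b=snap("w5"); s=get_state(); T=tool(); print(T.round(4).tolist(), s["opening"],s["ft_force"],s["q"]);C=np.load("pics/w5.npy")
for z in(.0,-.035,-.0965): print(proj("wrist",T[:3,3]+[0,0,z],C))
print(proj("wrist",[.5425,-.2213,.1],C))
w=cv2.resize(b[120:340,180:380],(546,600),interpolation=2)
t=cv2.imread("pics/top1.png");sc=cv2.imread("pics/scene1.png")
cv2.imwrite("pics/m5.png",np.hstack([w[:, :500],np.vstack([cv2.resize(t[185:260,300:375],(300,300),interpolation=2),cv2.resize(sc[115:190,225:300],(300,300),interpolation=2)])]))
E
```

```text
[[-0.0005, 0.6297, -0.7769, 0.5425], [0.0005, -0.7769, -0.6297, -0.2202], [-1.0, -0.0007, 0.0001, 0.2253], [0.0, 0.0, 0.0, 1.0]] 0.019733644186932284 [ 1.11324257e-03  2.34257614e-01 -4.54294274e+00] [-3.30293789e+01  2.82765113e+01  8.88715065e+01  7.84992184e-03
  6.28929830e+01  1.79413312e+01]
[279.05686353 266.36035923]
[278.71186083 242.76075454]
[278.33367544 216.89131679]
[279.12132627 209.26308744]
```

View pics/m5.png

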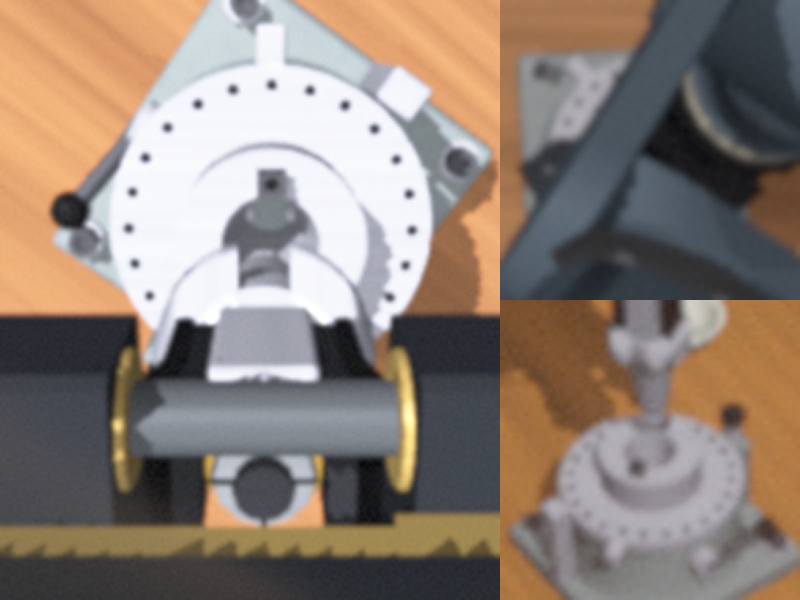

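The slot is square to the dog. The bore sits about 1.7 mm to the tool's +y side. I'll apply a small shift and descend slowly.

apply_moves(
  increments=[
    [[1,-1,-15],[0,0,0],255],
    [[0,0,-15],[0,0,0],255],
    [[0,0,-15],[0,0,0],255],
    [[0,0,0],[0,0,0],255],
    [[0,0,0],[0,0,0],255],
  ],
)

```text
clock: 7.42
position: [0.5436, -0.2218, 0.1805]
eef_rot: [118.3, 90.0, -22.7]
ft_force: [-0.7, -0.4, -5.2]
opening: 0.0199
```

```bash

python3 - <<'E'
from h import *
P=[]
for i in range(6):
    b=snap("w6"); s=get_state(); P.append(np.r_[s["position"],s["ft_force"],s["moment"]])
P=np.array(P);print(P.mean(0).round(4),P.std(0).round(4)); T=tool();C=np.load("pics/w6.npy")
print(proj("wrist",[.5425,-.2213,.1],C),T[:3,:3].round(4))
cv2.imwrite("pics/m6.png",cv2.resize(b[140:340,200:360],(640,800),interpolation=2)[:600])
E
```

```text
[ 0.5438 -0.2219  0.1811  0.3953 -0.1922 -5.2358 -0.0198 -0.0151 -0.0157] [1.000e-04 1.000e-04 1.000e-04 5.756e-01 2.740e-01 5.252e-01 1.790e-02
 2.230e-02 2.280e-02]
[275.62528514 222.82970369] [[ 8.000e-04  6.294e-01 -7.771e-01]
 [-5.000e-04 -7.771e-01 -6.294e-01]
 [-1.000e+00  9.000e-04 -3.000e-04]]
```

View pics/m6.png

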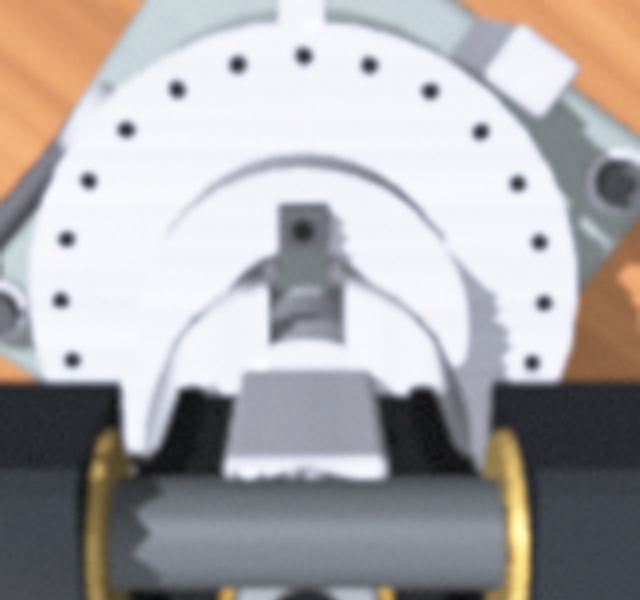

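Tip is in the bore with no side load, and the dog is centred in the slot to about 0.5 mm. Trim that and go down slowly to just above the dogs.

apply_moves(
  increments=[
    [[-0.2,0.3,-10],[0,0,0],255],
    [[0,0,-10],[0,0,0],255],
    [[0,0,-7],[0,0,0],255],
    [[0,0,-5],[0,0,0],255],
    [[0,0,0],[0,0,0],255],
  ],
)

```text
clock: 8.35
position: [0.5429, -0.2213, 0.1479]
eef_rot: [-71.4, 89.9, 147.6]
ft_force: [0.2, -0.8, -6.3]
opening: 0.0197
```

```bash
cat > st.py <<'E'
from h import *
P=[]
for i in range(4):
    viewer.get_image("wrist"); s=get_state(); P.append(np.r_[s["position"]*1000,s["ft_force"],s["moment"],s["opening"]*1000])
T=tool(); print(np.mean(P[1:],0).round(2),"xang",np.degrees(np.arctan2(-T[1,2],-T[0,2])).round(2),"tilt",np.degrees(np.arcsin(np.hypot(*T[:2,0]))).round(2),s["clock"])
E
python3 st.py
```

```text
[ 5.4343e+02 -2.2151e+02  1.4877e+02 -2.0000e-01  5.6000e-01 -5.2500e+00
 -0.0000e+00 -5.0000e-02 -1.0000e-02  1.9830e+01] xang 39.01 tilt 0.05 8.55
```

apply_moves(
  increments=[
    [[0,0,-2],[0,0,0],255],
    [[0,0,-1.5],[0,0,0],255],
    [[0,0,0],[0,0,0],255],
  ],
)

```text
clock: 8.93
position: [0.5431, -0.2213, 0.1449]
eef_rot: [-74.3, 90.0, 144.7]
ft_force: [0.9, 0.1, -5.3]
opening: 0.0197
```

apply_moves(
  increments=[
    [[0,0,-1],[0,0,0],255],
    [[0,0,0],[0,0,0],255],
    [[0,0,-1],[0,0,0],255],
    [[0,0,0],[0,0,0],255],
  ],
)

```text
clock: 9.43
position: [0.5431, -0.2213, 0.143]
eef_rot: [-65.5, 90.0, 153.5]
ft_force: [-0.6, -0.0, -4.8]
opening: 0.0194
```

```bash
python3 st.py
```

```text
[ 5.4318e+02 -2.2138e+02  1.4303e+02 -5.0000e-02 -1.0000e-02 -5.7100e+00
  1.0000e-02 -1.0000e-02  1.0000e-02  1.9760e+01] xang 39.01 tilt 0.0 9.625
```

apply_moves(
  increments=[
    [[0,0,-0.7],[0,0,0],255],
    [[0,0,0],[0,0,0],255],
    [[0,0,-0.7],[0,0,0],255],
    [[0,0,0],[0,0,0],255],
  ],
)

```text
clock: 10.12
position: [0.5431, -0.2214, 0.1417]
eef_rot: [-43.7, 90.0, 175.3]
ft_force: [-0.2, 0.8, -4.3]
opening: 0.0197
```

apply_moves(
  increments=[
    [[0,0,-0.7],[0,0,0],255],
    [[0,0,0],[0,0,0],255],
  ],
)

```text
clock: 10.38
position: [0.5432, -0.2214, 0.1411]
eef_rot: [73.4, 90.0, -67.6]
ft_force: [-0.2, 0.2, -2.7]
opening: 0.0198
```

```bash
python3 st.py
```

```text
[ 5.4321e+02 -2.2145e+02  1.4107e+02 -1.1200e+00  1.2000e-01 -2.6000e+00
  4.0000e-02  2.2000e-01  0.0000e+00  1.9670e+01] xang 39.01 tilt 0.01 10.575
```

apply_moves(
  increments=[
    [[0,0,-0.7],[0,0,0],255],
    [[0,0,0],[0,0,0],255],
  ],
)

```text
clock: 10.82
position: [0.5433, -0.2214, 0.1406]
eef_rot: [126.6, 90.0, -14.4]
ft_force: [-0.4, 0.5, 0.0]
opening: 0.0203
```

apply_moves(
  increments=[
    [[0,0,-0.7],[0,0,0],255],
    [[0,0,0],[0,0,0],255],
  ],
)

```text
clock: 11.08
position: [0.5434, -0.2212, 0.1389]
eef_rot: [-177.9, 90.0, 41.1]
ft_force: [0.6, 1.9, -6.9]
opening: 0.0197
```

```bash
python3 st.py
```

```text
[ 5.4344e+02 -2.2110e+02  1.3866e+02  1.5300e+00  1.1600e+00 -8.0900e+00
  2.4000e-01 -4.7000e-01 -0.0000e+00  1.9780e+01] xang 38.99 tilt 0.05 11.275
```

Past the balls: the force has flipped to a pull. Keep going down to the face.

apply_moves(
  increments=[
    [[0,0,-1],[0,0,0],255],
    [[0,0,0],[0,0,0],255],
  ],
)

```text
clock: 11.52
position: [0.5432, -0.2212, 0.1381]
eef_rot: [-125.9, 90.0, 93.1]
ft_force: [2.7, 0.6, -9.9]
opening: 0.0196
```

apply_moves(
  increments=[
    [[0,0,-1],[0,0,0],255],
    [[0,0,0],[0,0,0],255],
  ],
)

```text
clock: 11.78
position: [0.5431, -0.2213, 0.1374]
eef_rot: [-64.2, 90.0, 154.8]
ft_force: [1.9, 0.4, -7.3]
opening: 0.0202
```

```bash
python3 st.py
```

```text
[ 5.4312e+02 -2.2136e+02  1.3743e+02  1.8500e+00  1.5400e+00 -7.4300e+00
  2.5000e-01 -4.6000e-01  0.0000e+00  1.9880e+01] xang 39.01 tilt 0.01 11.975
```

apply_moves(
  increments=[
    [[0,0,-1],[0,0,0],255],
    [[0,0,0],[0,0,0],255],
  ],
)

```text
clock: 12.22
position: [0.5432, -0.2213, 0.1367]
eef_rot: [171.8, 90.0, 30.8]
ft_force: [1.4, 2.2, -7.0]
opening: 0.0201
```

apply_moves(
  increments=[
    [[0,0,-0.7],[0,0,0],255],
    [[0,0,0],[0,0,0],255],
  ],
)

```text
clock: 12.48
position: [0.5433, -0.2213, 0.136]
eef_rot: [147.3, 90.0, 6.3]
ft_force: [0.2, 2.2, -4.9]
opening: 0.0198
```

```bash
python3 st.py
```

```text
[ 5.4330e+02 -2.2131e+02  1.3602e+02  1.6500e+00  1.9700e+00 -3.8800e+00
  5.4000e-01 -3.4000e-01 -1.0000e-02  1.9800e+01] xang 39.0 tilt 0.01 12.675
```

apply_moves(
  increments=[
    [[0,0,-0.7],[0,0,0],255],
    [[0,0,0],[0,0,0],255],
  ],
)

```text
clock: 12.92
position: [0.5433, -0.2213, 0.136]
eef_rot: [122.5, 90.0, -18.4]
ft_force: [-0.3, 3.4, 2.9]
opening: 0.02
```

apply_moves(
  increments=[
    [[0,0,-0.5],[0,0,0],255],
    [[0,0,0],[0,0,0],255],
    [[0,0,0],[0,0,0],255],
  ],
)

```text
clock: 13.3
position: [0.5433, -0.2213, 0.136]
eef_rot: [119.2, 90.0, -21.8]
ft_force: [-0.9, 5.0, 7.1]
opening: 0.0199
```

```bash
python3 st.py
```

```text
[ 5.4331e+02 -2.2133e+02  1.3598e+02 -8.8000e-01  4.5600e+00  6.9000e+00
  8.9000e-01  1.0000e-01  2.0000e-02  1.9820e+01] xang 39.01 tilt 0.04 13.5
```

Hard stop at z = 136.0, which is the expected home height, but with a 4.6 N side force in +y. Relieve that and see whether z drops further.

apply_moves(
  increments=[
    [[0,0.5,0],[0,0,0],255],
    [[0,0,0],[0,0,0],255],
    [[0,0,-0.4],[0,0,0],255],
    [[0,0,0],[0,0,0],255],
  ],
)

```text
clock: 14.0
position: [0.5433, -0.2213, 0.1359]
eef_rot: [84.4, 89.9, -56.6]
ft_force: [-2.0, 3.1, 9.6]
opening: 0.0198
```

```bash
python3 st.py
```

```text
[ 5.4331e+02 -2.2129e+02  1.3597e+02 -1.4700e+00  3.5100e+00  9.2600e+00
  7.4000e-01  2.4000e-01 -1.0000e-02  1.9840e+01] xang 39.02 tilt 0.08 14.2
```

Home confirmed, since z doesn't change under more push. Ease the press and turn clockwise in small steps, watching the moment.

apply_moves(
  increments=[
    [[0,0,0.7],[0,0,-0.03],255],
    [[0,0,0],[0,0,-0.04],255],
    [[0,0,0],[0,0,-0.05],255],
    [[0,0,0],[0,0,0],255],
  ],
)

```text
clock: 14.7
position: [0.5433, -0.2212, 0.136]
eef_rot: [84.8, 89.9, -63.0]
ft_force: [-0.3, 3.3, 6.1]
opening: 0.0201
```

```bash
python3 st.py
```

```text
[ 5.4334e+02 -2.2123e+02  1.3598e+02 -1.1400e+00  3.2900e+00  6.1000e+00
  7.2000e-01  8.0000e-02  1.1000e-01  1.9800e+01] xang 32.15 tilt 0.07 14.9
```

apply_moves(
  increments=[
    [[0,0,0],[0,0,-0.05],255],
    [[0,0,0],[0,0,-0.05],255],
    [[0,0,0],[0,0,-0.05],255],
    [[0,0,0],[0,0,-0.05],255],
    [[0,0,0],[0,0,0],255],
  ],
)

```text
clock: 15.52
position: [0.5433, -0.2212, 0.136]
eef_rot: [95.5, 89.9, -63.8]
ft_force: [-1.5, 2.8, 7.0]
opening: 0.0197
```

```bash
python3 st.py
```

```text
[ 5.4333e+02 -2.2121e+02  1.3598e+02 -1.0500e+00  3.3800e+00  6.2300e+00
  6.9000e-01  1.4000e-01  1.4000e-01  1.9720e+01] xang 20.69 tilt 0.06 15.725
```

apply_moves(
  increments=[
    [[0,0,0],[0,0,-0.05],255],
    [[0,0,0],[0,0,-0.05],255],
    [[0,0,0],[0,0,-0.05],255],
    [[0,0,0],[0,0,-0.05],255],
    [[0,0,0],[0,0,0],255],
  ],
)

```text
clock: 16.35
position: [0.5433, -0.2212, 0.136]
eef_rot: [107.9, 89.9, -62.8]
ft_force: [-1.6, 2.8, 6.1]
opening: 0.0195
```

```bash
python3 st.py
```

```text
[ 5.4332e+02 -2.2122e+02  1.3598e+02 -1.3200e+00  3.0600e+00  6.2300e+00
  7.1000e-01  1.3000e-01  1.3000e-01  1.9700e+01] xang 9.23 tilt 0.07 16.55
```

apply_moves(
  increments=[
    [[0,0,0],[0,0,-0.04],255],
    [[0,0,0],[0,0,-0.04],255],
    [[0,0,0],[0,0,0],255],
  ],
)

```text
clock: 16.92
position: [0.5433, -0.2212, 0.136]
eef_rot: [108.7, 89.9, -66.6]
ft_force: [-1.1, 3.1, 7.2]
opening: 0.0199
```

```bash
python3 st.py
```

```text
[ 5.4332e+02 -2.2119e+02  1.3597e+02 -8.2000e-01  3.3300e+00  6.3000e+00
  7.1000e-01  1.1000e-01  1.5000e-01  1.9690e+01] xang 4.66 tilt 0.07 17.125
```

apply_moves(
  increments=[
    [[0,0,0],[0,0,-0.03],255],
    [[0,0,0],[0,0,-0.03],255],
    [[0,0,0],[0,0,0],255],
  ],
)

```text
clock: 17.5
position: [0.5433, -0.2212, 0.136]
eef_rot: [98.5, 89.9, -80.1]
ft_force: [-1.6, 3.0, 6.9]
opening: 0.0201
```

```bash
python3 st.py
```

```text
[ 5.4334e+02 -2.2122e+02  1.3599e+02 -7.1000e-01  3.8100e+00  6.2800e+00
  7.3000e-01  8.0000e-02  7.1000e-01  1.9670e+01] xang 1.38 tilt 0.1 17.7
```

apply_moves(
  increments=[
    [[0,0,0],[0,0,-0.02],255],
    [[0,0,0],[0,0,-0.02],255],
    [[0,0,0],[0,0,0],255],
  ],
)

```text
clock: 18.08
position: [0.5433, -0.2212, 0.136]
eef_rot: [91.9, 89.9, -89.0]
ft_force: [-1.4, 3.0, 6.4]
opening: 0.0199
```

```bash
python3 st.py; python3 - <<'E'
from h import *
b=snap("w7"); s=viewer.get_image("scene")[:,:,::-1]
cv2.imwrite("pics/m7.png",np.hstack([cv2.resize(b[120:320,190:350],(480,600),interpolation=2),cv2.resize(s[125:205,220:310],(320,284),interpolation=2).repeat(1,0) if 0 else cv2.resize(s[100:220,220:284],(320,600),interpolation=2)]))
E
```

```text
[ 5.4330e+02 -2.2124e+02  1.3600e+02 -1.2800e+00  3.2500e+00  6.3600e+00
  6.9000e-01  1.3000e-01  8.7000e-01  2.0340e+01] xang -0.86 tilt 0.12 18.275
```

View pics/m7.png

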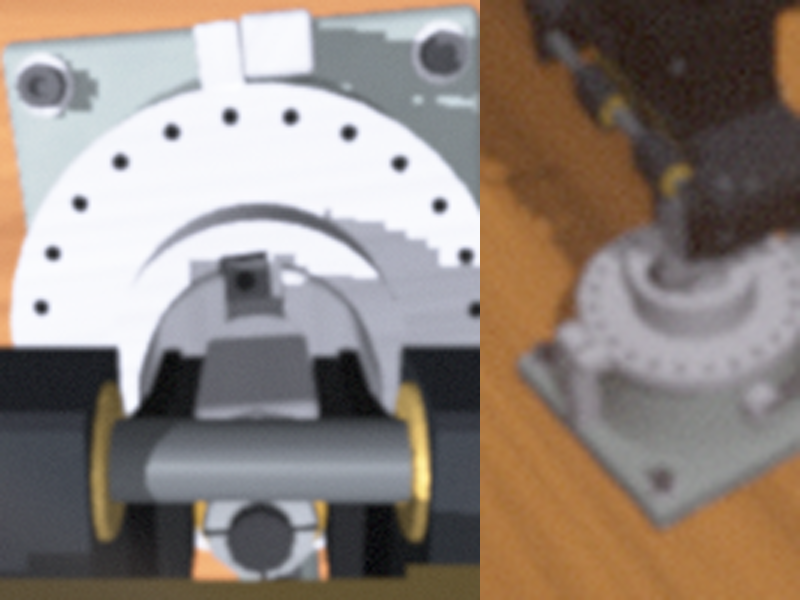

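The stop pin is against its block and the moment jumped from 0.15 to 0.9 N m, so the spindle is at its stop. The mandrel and its slots are parallel to the base edge. Now relax the torque before letting go.

apply_moves(
  increments=[
    [[0,0,0.3],[0,0,0.02],255],
    [[0,0,0.3],[0,0,0.02],255],
    [[0,0,0],[0,0,0],255],
  ],
)

```text
clock: 18.75
position: [0.5433, -0.2212, 0.136]
eef_rot: [115.8, 90.0, -63.0]
ft_force: [-1.0, 3.1, 6.6]
opening: 0.0198
```

```bash
python3 st.py
```

```text
[ 5.4331e+02 -2.2120e+02  1.3601e+02 -9.0000e-01  2.6100e+00  5.4500e+00
  5.0000e-01  1.4000e-01  3.9000e-01  1.9810e+01] xang 1.2 tilt 0.04 18.95
```

apply_moves(
  increments=[
    [[0,0,0.5],[0,0,0.015],255],
    [[0,0,0],[0,0,0],255],
    [[0,0,0],[0,0,0],120],
    [[0,0,0],[0,0,0],120],
    [[0,0,0],[0,0,0],120],
  ],
)

```text
clock: 19.58
position: [0.5431, -0.2211, 0.1357]
eef_rot: [19.3, 90.0, -158.6]
ft_force: [0.8, 0.6, 0.6]
opening: 0.0412
```

```bash
python3 st.py
```

```text
[ 5.4316e+02 -2.2099e+02  1.3591e+02 -1.7000e-01  7.0000e-02  7.0000e-02
  2.0000e-02 -1.0000e-02 -3.0000e-02  4.4710e+01] xang 2.05 tilt 0.0 19.775
```

apply_moves(
  increments=[
    [[0,0,10],[0,0,0],120],
    [[0,0,30],[0,0,0],120],
    [[0,0,40],[0,0,0],120],
    [[0,0,20],[0,0,0],120],
    [[0,0,0],[0,0,0],120],
  ],
)

```text
clock: 20.4
position: [0.5443, -0.2215, 0.2386]
eef_rot: [144.7, 89.7, -33.2]
ft_force: [0.2, -0.5, 0.1]
opening: 0.0463
```

```bash
python3 st.py; python3 - <<'E'
from h import *
b=snap("w8"); s=viewer.get_image("scene")[:,:,::-1]
cv2.imwrite("pics/m8.png",np.hstack([cv2.resize(b[130:280,190:350],(480,450),interpolation=2),cv2.resize(s[110:215,220:295],(320,450),interpolation=2)]))
C=np.load("pics/w8.npy"); print([proj("wrist",[.5433,-.2212,z],C).round(1) for z in(.1,.166)])
E
```

```text
[ 5.4257e+02 -2.2049e+02  2.3530e+02 -5.9000e-01  0.0000e+00  1.7000e-01
  1.0000e-02  2.0000e-02  0.0000e+00  4.5790e+01] xang 2.05 tilt 0.15 20.6
[array([277.5, 204.8]), array([277.7, 225. ])]
```

View pics/m8.png

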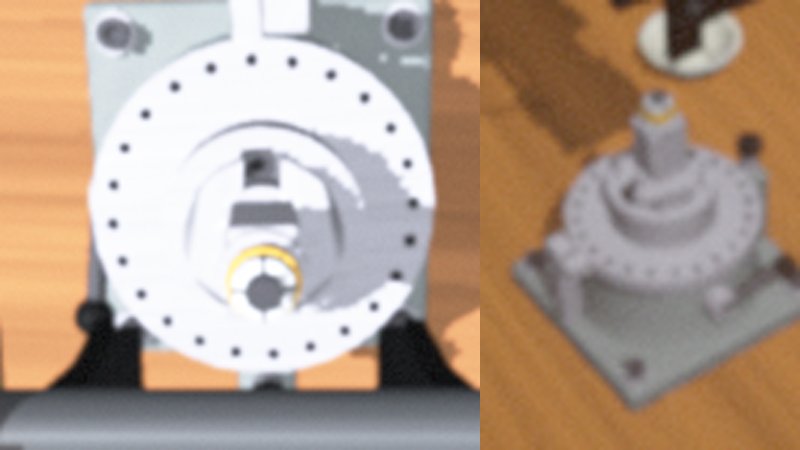

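The mandrel stands upright, with the dog in its slot, parallel to the base edge, the stop pin on its block and the gripper clear. Handing in.

```bash
python3 -c "
from bench import r
print(r.job_done())"
```

```text
the job is handed in; nothing more can be done
None
```

The mandrel is seated in the spindle and turned clockwise to the stop. I released it, backed the gripper off about 100 mm and handed the job in at about 20.7 s; no verdict was reported.

- **Seating:** I brought the mandrel in already lined up with the dogs at about 39°. The spring balls resisted by about 6 N, then drew it in. It stopped hard at tool height 136.0 mm, against about 135.9 expected, and pushing up to about 15 N did not move it lower. A side force of 3 to 5 N, which I took to be a centring error of under 1 mm, stayed until I let go.
- **Turning:** It turned with 0.11 to 0.15 N m of resistance, less than the 0.3 stated for the brake. At the stop this rose to about 0.9 N m and the mandrel slipped a few degrees in the jaws, so I backed the torque off before opening.
- **Last checks:** The final pictures show the mandrel upright, with the visible dog in its slot, its slots parallel to the base edge and the stop pin on its block. The force on the tool was about zero. I judged the angle and centring by eye. My measurement of the head's angle from the top camera failed, so I did not use it.
- **Other objects:** I touched nothing else that I know of, and did not measure the other objects again at the end.

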